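Square the tile up in the corner stop

TASK

Push the square ceramic tile along the bench with your fingertips into the inner corner of the wooden L-shaped stop, so that it lies flat with two neighbouring edges flush against the two battens. Only push it: do not pick it up or tip it, and leave the mallet, trowel, tapping block and tool tray where they lie. Finish with the hand clear.

Things in the scene. Friction and masses are not known exactly. Their poses are not given: they have to be found in the camera images.
- tile: Cream ceramic tile, tan underside: loose flat slab 100 x 100 mm, 10 mm thick, 0.15 to 0.35 kg, 30 to 80 mm short of each batten of the stop. Origin: centre of its underside; x, y along its edges, z up. At the start its axes are turned at most 0.35 rad from the stop's. It slides with 1 to 4 N.
- stop: Fixed L of two beech battens 22 mm wide, 16 mm high (place and turn vary). Origin: inner corner of the L, at bench level. Stop faces: plane x = 0, running 160 mm towards -y, wood on its +x side; plane y = 0, running 135 mm towards -x, wood on its +y side. The tile starts in the open (-x, -y) quarter; fully home its centre is at x = y = -50 mm, edges along the axes. z up.
- mallet: Bystander: rubber mallet lying flat, black head 58 mm in diameter and 95 mm long (along y) centred 110 mm along +x from the origin, wooden handle reaching to 175 mm along -x. Origin on the bench under the handle.
- trowel: Bystander: steel margin trowel, blade 125 x 50 mm along +x, wooden handle along -x, 280 mm long in all, at most 32 mm high. Origin on the bench near where blade and handle meet.
- block: Bystander: beech tapping block 120 x 55 x 38 mm, long side along x. Origin: centre of its underside.
- tray: Bystander: empty red plastic tool tray 220 x 150 x 45 mm, long side along x. Origin: centre of its underside.
Mind the look-alikes: they are no part of the job. Leave any orange look-alike of the tile alone. There is more than one size of the stop; the one meant has the size given above.

How it is judged (in metres and radians):
At the end, for the whole second after the job is handed in: The tile lies flat and at rest on the bench in the stop's inner corner: its centre within 3.5 mm of the fully home position away from either batten (50 mm from each face) and its edges within 0.035 rad (2 degrees) of the battens (x of tile in the frame of stop between -0.0535 and -0.047 m and y of tile in the frame of stop between -0.0535 and -0.047 m and angle between the x axis of tile and the x axis of stop, either way round below 0.035 rad and height (world z) of tile below 0.003 m and angle between tile's own z axis and vertical below 0.03 rad and linear speed of tile below 0.01 m/s); the robot touches nothing.
It fails at once if the tile is lifted off the bench (more than 6 mm) (height (world z) of tile above 0.006 m).
It fails at once if the tile is tipped (more than 0.12 rad) (angle between tile's own z axis and vertical above 0.12 rad).
It fails at once if the mallet, trowel, tapping block or tool tray is moved more than 15 mm (distance of any of mallet, trowel, block, tray from where it was at the start of the episode above 0.015 m).
It also fails if it takes over 51 s, if anything falls off the work surface, if the arm or the gripper's body presses on something with over 40 N, if the wrist force passes 120 N, or if a joint passes its speed limit or range.

ROBOT

A 6-joint arm with a two-finger parallel gripper is mounted at the origin on the work surface. World frame = base frame: x ahead of the robot, y to its left, z up, the work surface at z = 0. Lengths are in m, angles in degrees, forces in N, time in s.
With the tool pointing down it reaches from about 0.275 to 0.85 m from the base axis. Payload 19 kg.
Tool frame: the origin (TCP) lies on the centre line of the jaws, within the pads' length; the fingertips stand 8 mm ahead of it and the grasp point (between the pads) lies 11 mm behind it; y points along the fingers, z is the direction in which the jaws open and shut, and the axes are right-handed (so a half turn about y gives the same grasp; the last joint's range is limited). The gripper opens to 85 mm and grips with 20 to 120 N. Pads are 22 mm wide; open, the fingers measure 114 mm over their backs; the gripper's body (76 mm by 85 mm) begins 54 mm behind the grasp point. The pads swing forward as they close: fully open they stand 13 mm farther back than shut.
Start: joints at [-83.136, 8.623, 82.357, -0, 89.026, -7.678], TCP at [0.144, -0.557, 0.239] pointing down, gripper open.
Joint ranges: [-160.23, 160.23], [-39.13, 120.54], [6.94, 153.29], [-79.49, 259.48], [9.18, 160.14], [-161.06, 161.06]. Speed limits (degrees/s): [108.29, 108.29, 127.2, 172.46, 172.46, 172.46].

INTERFACE

Orientations are given as [roll, pitch, yaw] about the fixed x, y, z axes, in that order (R = Rz(yaw) Ry(pitch) Rx(roll)).
In Python, from workcell import r gives the robot as it stands.
- The arm moves only by the tool play_rows, never from a script. Its argument "series" is a list of rows, each a list of 4 numbers: the shift along the tool's x, y, z in units of 0.06 m (1.0 is 0.06 m), then the turn about the tool's y in units of 10 degrees (1.0 is 10 degrees). In form: [[x, y, z, turn], ...]. A call has 1 to 8 rows; each row shifts and turns the commanded pose from where the row before left it, along the tool's axes as they then stand; what a row does not reach is not made up. A row lasts 1/8 s, in which the tool goes at most 62.5 mm and 10.7 degrees, less where a joint would pass 70% of its speed; a pose out of reach is approached as far as the arm can. A call with a number of a shift or a turn outside -1 to 1 is refused whole. A call with a gripper value outside its range is refused whole. "claw" is the closure, from 0 (fully open) to 1 (shut), set as the call begins (left out, the last holds). The fingers move at their own pace and stop on an object; "squeeze" is the grip in N (left out, the last holds). Time passes only in rows, so rows that do not move let the fingers close. It gives the time, the measured TCP pose, the force and the opening at its end, in the units of the state.
- r.read_state(): the state, without advancing time (a new reading comes with each control period).
- r.capture(name): name is "scene" or "top" or "wrist"; returns the picture (420x560x3 uint8, red, green, blue); there is no depth.
- r.calibration(name): a dict with "intrinsics" (3x3 intrinsics, pixels), "dist_coeffs" ([k1, k2, p1, p2, k3] as OpenCV has them; the pictures are not rectified), "cam_to_world" (4x4, takes a point from camera to world coordinates). Camera axes: x right, y down, z forward; pixel columns grow to the right and rows downward; lengths in m; the calibration is good to about 2 mm. A picture is of the moment at which its call begins: read the wrist's pose just before it. calibration takes no time and is no camera call; for the wrist camera it gives the pose at the moment of the call.
- r.job_done(): hands the job in, once; it reports no verdict.
Trained networks look in the newest picture that a camera, given by its name, has taken for a name from the list of things; names that differ only in an ending like _2 or _b are one class to them, and where a whole thing is asked for, a point or a joint stands for the part that bears it (a point fixed in the world has none). Each returns a list of dicts, best first, with "conf" (0 to 1); they miss things now and then, are a little off and sometimes report something else, mostly with a low value. They report only what shows in the picture. A call takes as long as a camera call. They do not tell look-alikes from the thing itself.
- r.find_in(camera, target): "rect" ([left, top, width, height] in pixels, round what is visible of it).
The state is a dict: "clock": time; "joints": joint angles; "qvel": joint speeds; "tau": joint torques, N m; "eef_pos": TCP position; "tcp_rot": TCP orientation; "force": force on the tool from outside, world axes, zero at the start; "ft_torque": the same for the moment, N m; "grip_width": finger opening in m.
Only numpy, scipy, OpenCV 4.12 (cv2) and the standard library are available. Lean on these libraries where they do the work, as an engineer would, in place of code of your own. Each camera call takes 0.05 s, during which the arm holds its last target. There are 200 camera calls.

## Working session

There is one attempt and no reset: what is moved stays moved. The work goes in short steps, Python scripts to look and compute and a tool call to move; the robot and the scene stay as the last step left them, time stands still between calls to the robot, and variables do not carry over. Pictures are saved under pics/ and viewed, about 8 in all and at most 12, crops included, and the job is handed in when it is done.

Besides the shell and the picture viewer there is one more tool, called after "Request:" as a command line: name --pt "numbers of a row" for each row, then --argument value for the rest. play_rows: Moves the arm, as the interface text tells. Shifts and turns lie within -1 to 1; 1 stands for 0.06 m of shift or 10 degrees of turn. Its arguments: {"type":"object","properties":{"series":{"type":"array","items":{"type":"array","items":{"type":"number","minimum":-1,"maximum":1}}},"claw":{"type":"number"},"squeeze":{"type":"number"}},"required":["series"]}

```bash
mkdir -p pics; python3 - <<'E'
from workcell import r
import cv2
s=r.read_state();print({k:s[k] for k in("clock","eef_pos","tcp_rot","grip_width")})
for n in("top","scene"):
    im=r.capture(n);cv2.imwrite(f"pics/{n}0.png",im[:,:,::-1])
    for t in("tile","stop"):print(n,t,[(d['rect'],round(d['conf'],2)) for d in r.find_in(n,t)])
    c=r.calibration(n);print(c)
E
```

```text
{'clock': 0.0, 'eef_pos': array([ 0.14429927, -0.55635675,  0.23871415]), 'tcp_rot': array([-9.00669928e+01,  8.93053008e-03, -1.65460285e+02]), 'grip_width': 0.08541377054752873}
top tile [([262.4, 245.1, 31.5, 34.0], 0.96), ([206.9, 183.5, 36.4, 40.3], 0.79), ([262.3, 193.6, 40.0, 36.5], 0.68), ([159.0, 146.3, 21.9, 36.8], 0.27)]
top stop [([342.3, 242.6, 41.2, 38.5], 0.9), ([260.4, 164.1, 60.3, 43.6], 0.75)]
{'intrinsics': array([[433.47211268,   0.        , 283.02359821],
       [  0.        , 433.47211268, 207.38055317],
       [  0.        ,   0.        ,   1.        ]]), 'dist_coeffs': array([-0.00129797,  0.        ,  0.        ,  0.        ,  0.        ]), 'cam_to_world': array([[-0.01806543, -0.99377398,  0.10994048,  0.39741458],
       [-0.99978605,  0.01684701, -0.01200148, -0.01089877],
       [ 0.01007459, -0.11013377, -0.99386571,  1.47622209],
       [ 0.        ,  0.        ,  0.        ,  1.        ]])}
scene tile [([305.3, 178.8, 42.0, 29.1], 0.89), ([291.9, 242.8, 35.3, 29.9], 0.84)]
scene stop [([224.1, 185.8, 39.9, 55.0], 0.63), ([260.7, 128.5, 32.0, 34.2], 0.56)]
{'intrinsics': array([[410.33633266,   0.        , 277.30682977],
       [  0.        , 410.33633266, 208.88700569],
       [  0.        ,   0.        ,   1.        ]]), 'dist_coeffs': array([-0.08702946,  0.        ,  0.        ,  0.        ,  0.        ]), 'cam_to_world': array([[-0.84310589,  0.3898429 , -0.3703984 ,  1.04048704],
       [ 0.53767698,  0.62229431, -0.56890531,  0.71976162],
       [ 0.00871313, -0.67880211, -0.73426955,  0.97160593],
       [ 0.        ,  0.        ,  0.        ,  1.        ]])}
```

View pics/top0.png

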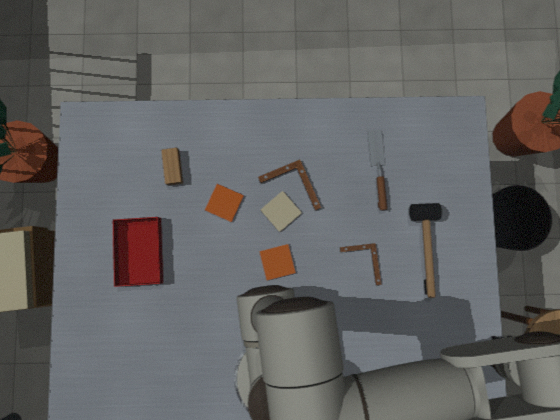

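View pics/scene0.png

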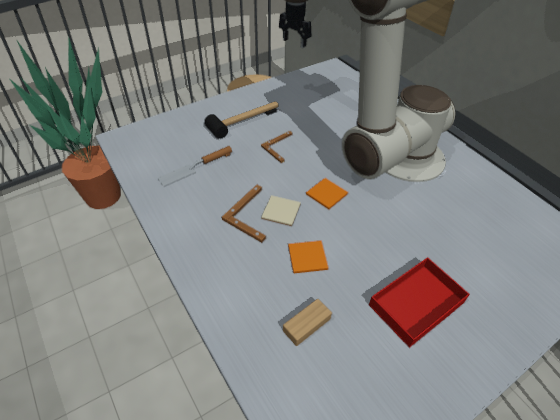

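```bash
cat > h.py <<'E'
import numpy as np,cv2
from workcell import r
def ray(c,px,z):
    p=cv2.undistortPoints(np.float64(px).reshape(-1,1,2),c["intrinsics"],c["dist_coeffs"])[:,0]
    T=np.array(c["cam_to_world"]);d=np.c_[p,np.ones(len(p))]@T[:3,:3].T;o=T[:3,3]
    return o+d*((z-o[2])/d[:,2])[:,None]
def big(mask,near):
    n,l,st,ce=cv2.connectedComponentsWithStats(mask.astype(np.uint8))
    k=[i for i in range(1,n) if st[i,4]>60]
    i=min(k,key=lambda i:np.hypot(*(ce[i]-near)))
    return max(cv2.findContours((l==i).astype(np.uint8),cv2.RETR_EXTERNAL,cv2.CHAIN_APPROX_NONE)[0],key=len)[:,0].astype(float)
def cream(im):
    h=cv2.cvtColor(im,cv2.COLOR_RGB2HSV).astype(int);return (h[...,0]>15)&(h[...,0]<40)&(h[...,2]>150)&(h[...,1]>15)&(h[...,1]<90)
def wood(im):
    h=cv2.cvtColor(im,cv2.COLOR_RGB2HSV).astype(int);return (h[...,0]<15)&(h[...,1]>90)&(h[...,1]<215)&(h[...,2]<200)
def rect(p):
    c,s,a=cv2.minAreaRect(np.float32(p*1000));return np.round(c,1),np.round(s,1),round(a,1)
def tomove(dx,dy,yaw):  # world shift -> tool x,z
    y=np.radians(yaw);return dx*np.cos(y)+dy*np.sin(y), -dx*np.sin(y)+dy*np.cos(y)
E
python3 - <<'E'
from h import *
for n,t,w in(("top",(281,211),(305,180)),("scene",(281,210),(240,215))):
    c=r.calibration(n);im=cv2.imread(f"pics/{n}0.png")[:,:,::-1].copy()
    P=ray(c,big(cream(im),t),.01)[:,:2];print(n,rect(P))
    W=ray(c,big(wood(im),w),.016)[:,:2]
    hull=cv2.approxPolyDP(np.float32(W*1000).reshape(-1,1,2),8,True)[:,0];print(hull.round(0).tolist())
s=r.calibration("wrist");T=np.array(s["cam_to_world"]);print(T.round(3),s["intrinsics"][0,0])
E
```

```text
Traceback (most recent call last):
  File "h.py", line 10, in big
    i=min(k,key=lambda i:np.hypot(*(ce[i]-near)))
ValueError: min() iterable argument is empty
```

```bash
python3 - <<'E'
from h import *
for n,pts in(("top",[(281,211),(270,211),(310,185),(280,173),(240,240)]),("scene",[(281,210),(240,232),(245,202)])):
    h=cv2.cvtColor(cv2.imread(f"pics/{n}0.png"),cv2.COLOR_BGR2HSV)
    print(n,[h[y,x].tolist() for x,y in pts])
s=r.calibration("wrist");T=np.array(s["cam_to_world"]);print(T.round(3),s["intrinsics"][0,0])
E
```

```text
top [[27, 46, 144], [25, 44, 145], [12, 130, 104], [13, 144, 87], [110, 24, 125]]
scene [[27, 39, 184], [104, 20, 166], [14, 152, 104]]
[[ 0.251 -0.929 -0.272  0.214]
 [-0.968 -0.241 -0.071 -0.538]
 [ 0.     0.282 -0.96   0.375]
 [ 0.     0.     0.     1.   ]] 322.8009298040099
```

```bash
sed -i 's/(h\[...,2\]>150)/(h[...,2]>115)/; s/<15)&(h\[...,1\]>90)/<18)\&(h[...,1]>70)/' h.py
python3 - <<'E'
from h import *
for n,t,w in(("top",(281,211),(300,178)),("scene",(281,210),(240,215))):
    c=r.calibration(n);im=cv2.imread(f"pics/{n}0.png")[:,:,::-1].copy()
    P=ray(c,big(cream(im),t),.01)[:,:2];print(n,rect(P))
    W=ray(c,big(wood(im),w),.016)[:,:2]
    hull=cv2.approxPolyDP(np.float32(W*1000).reshape(-1,1,2),8,True)[:,0];print(hull.round(0).tolist())
E
```

```text
top (array([548. , -19.4]), array([100. , 100.1]), 39.9)
[[668.0, 52.0], [647.0, 45.0], [697.0, -72.0], [552.0, -137.0], [558.0, -154.0], [722.0, -86.0]]
scene (array([548.2, -16.5]), array([106.2, 102.9]), 39.3)
[[560.0, -150.0], [727.0, -76.0], [671.0, 66.0], [653.0, 59.0], [650.0, 43.0], [695.0, -70.0], [556.0, -125.0]]
```

Request:
play_rows --pt "-0.53 0 -0.53 0" --pt "-0.53 0 -0.53 0" --pt "-0.53 0 -0.53 0" --pt "-0.53 0 -0.53 0" --pt "-0.53 0 -0.53 0" --pt "-0.53 0 -0.53 0" --pt "-0.53 0 -0.53 0" --pt "-0.53 0 -0.53 0" --claw 0.42

```text
clock: 1.3
eef_pos: [0.3272, -0.2451, 0.2395]
tcp_rot: [-90.0, 0.0, -165.5]
force: [-0.0, -0.2, 0.1]
grip_width: 0.0495
```

Request:
play_rows --pt "-0.53 0 -0.53 0" --pt "-0.53 0 -0.53 0" --pt "-0.53 0 -0.53 0" --pt "-0.53 0 -0.53 0" --pt "-0.53 0 -0.53 0" --pt "-0.53 0 -0.53 0" --pt "-0.53 0 -0.53 0" --pt "-0.53 0 -0.53 0"

```text
clock: 2.3
eef_pos: [0.5097, 0.0652, 0.2394]
tcp_rot: [-90.0, 0.0, -165.5]
force: [1.2, 0.7, -0.5]
grip_width: 0.0491
```

Request:
play_rows --pt "0 0 0 -0.9" --pt "0 0 0 -0.9" --pt "0 0 0 -0.9" --pt "0 0 0 -0.9" --pt "0 0 0 -0.9" --pt "0 0 0 -0.9" --pt "0 0 0 -0.9" --pt "0 0 0 -0.9"

```text
clock: 3.3
eef_pos: [0.5091, 0.0637, 0.2393]
tcp_rot: [-90.0, 0.0, -93.2]
force: [0.4, -0.4, -0.2]
grip_width: 0.0495
```

Request:
play_rows --pt "0 0 0 -0.9" --pt "0 0 0 -0.9" --pt "0 0 0 -0.9" --pt "0 0 0 0" --pt "0 0 0 0"

```text
clock: 3.92
eef_pos: [0.5091, 0.0637, 0.2393]
tcp_rot: [-90.0, 0.0, -66.7]
force: [-0.8, -0.6, -0.6]
grip_width: 0.0494
```

```bash
python3 - <<'E'
from h import *
s=r.read_state();print({k:s[k] for k in("clock","eef_pos","tcp_rot","grip_width","force")})
c=r.calibration("wrist");im=r.capture("wrist");cv2.imwrite("pics/w1.png",im[:,:,::-1])
np.save("c1.npy",c,allow_pickle=True)
E
```

```text
{'clock': 3.925, 'eef_pos': array([0.50907198, 0.06367397, 0.23931159]), 'tcp_rot': array([-9.00026957e+01,  6.57989788e-03, -6.66746075e+01]), 'grip_width': 0.04944411684398732, 'force': array([-0.82827674, -0.56105669, -0.57494551])}
```

View pics/w1.png

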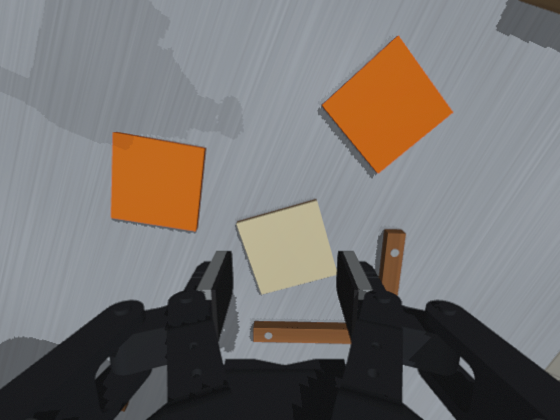

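```bash
python3 - <<'E'
from h import *
c=np.load("c1.npy",allow_pickle=True).item();im=cv2.imread("pics/w1.png")[:,:,::-1].copy()
P=ray(c,big(cream(im),(287,245)),.01)[:,:2];print(rect(P))
w=wood(im)
for n,box in(("long",(255,322-10,345,350)),("short",(375,232,410,290))):
    m=np.zeros_like(w);x0,y0,x1,y1=box;m[y0:y1,x0:x1]=w[y0:y1,x0:x1]
    e=[]
    if n=="long":
        for x in range(265,340,3): 
            y=np.flatnonzero(m[:,x]); e.append((x,y.min(),x,y.max()))
    else:
        for y in range(240,285,3):
            x=np.flatnonzero(m[y]); e.append((x.min(),y,x.max(),y))
    e=np.array(e,float)
    for k,z in((0,0.),(0,.016),(2,.016)):
        W=ray(c,e[:,k:k+2],z)[:,:2]*1000
        l=cv2.fitLine(np.float32(W),cv2.DIST_HUBER,0,.01,.01).ravel()
        print(n,k,z,"ang",np.degrees(np.arctan2(l[1],l[0])).round(2),"pt",l[2:].round(1))
print(cv2.cvtColor(im,cv2.COLOR_RGB2HSV)[316:348:2,300].tolist())
print(cv2.cvtColor(im,cv2.COLOR_RGB2HSV)[265,374:410:2].tolist())
E
```

```text
(array([548.7, -18.1]), array([101.3, 101.5]), 39.8)
long 0 0.0 ang 22.44 pt [ 616.9 -110.3]
long 0 0.016 ang 22.44 pt [ 611.  -100.1]
long 2 0.016 ang 21.71 pt [ 614.6 -130.9]
short 0 0.0 ang -66.67 pt [666.3  10.7]
short 0 0.016 ang -66.65 pt [658.4  15.8]
short 2 0.016 ang -68.35 pt [680.6  25.2]
[[105, 19, 159], [105, 20, 156], [106, 20, 140], [11, 105, 78], [14, 148, 74], [13, 145, 72], [13, 145, 81], [13, 150, 121], [13, 148, 119], [13, 148, 121], [14, 149, 123], [13, 149, 125], [13, 152, 131], [12, 103, 139], [108, 19, 159], [105, 19, 159]]
[[109, 18, 153], [107, 21, 85], [108, 16, 82], [11, 73, 56], [13, 143, 48], [14, 149, 106], [13, 150, 121], [13, 152, 121], [13, 147, 118], [14, 148, 117], [13, 148, 119], [13, 149, 115], [13, 151, 123], [13, 150, 126], [150, 4, 136], [108, 21, 159], [106, 21, 158], [106, 21, 159]]
```

Request:
play_rows --pt "0 0.45 0.09 0.1" --pt "0 0.45 0 0" --pt "0 0.45 0 0" --pt "0 0.45 0 0" --pt "0 0.45 0 0" --pt "0 0.45 0 0" --pt "0 0.45 0 0" --pt "0 0.45 0 0"

```text
clock: 4.97
eef_pos: [0.5141, 0.0659, 0.0225]
tcp_rot: [-90.0, 0.0, -67.6]
force: [-0.6, 0.1, 0.4]
grip_width: 0.0494
```

Request:
play_rows --pt "0 0.05 0 0" --pt "0 0.05 0 0" --pt "0 0.05 0 0" --pt "0 0 0 0" --pt "0 0 0 0"

```text
clock: 5.6
eef_pos: [0.5142, 0.0659, 0.0147]
tcp_rot: [-90.0, -0.0, -67.5]
force: [0.3, -0.4, 0.1]
grip_width: 0.0497
```

```bash
python3 - <<'E'
from h import *
c=r.calibration("wrist");im=r.capture("wrist");cv2.imwrite("pics/w2.png",im[:,:,::-1])
E
```

```text
(no output)
```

View pics/w2.png

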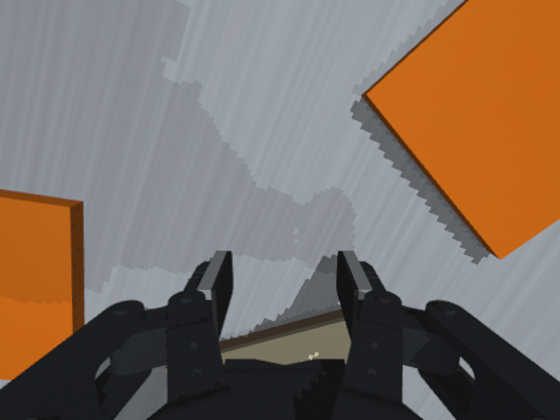

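Request:
play_rows --pt "0 0.04 0 0" --pt "0 0.03 0 0" --pt "0 0 0 0"

```text
clock: 6.02
eef_pos: [0.5139, 0.0659, 0.0099]
tcp_rot: [-90.0, 0.0, -67.5]
force: [-0.3, -0.3, 0.6]
grip_width: 0.0497
```

Request:
play_rows --pt "0 0.02 0 0" --pt "0 0.02 0 0" --pt "0 0 0 0"

```text
clock: 6.4
eef_pos: [0.514, 0.0659, 0.0076]
tcp_rot: [-90.0, 0.0, -67.5]
force: [-0.0, 0.2, -0.7]
grip_width: 0.0497
```

Request:
play_rows --pt "0 0.02 0 0" --pt "0 0 0 0"

```text
clock: 6.65
eef_pos: [0.514, 0.0659, 0.0064]
tcp_rot: [-90.0, 0.0, -67.5]
force: [0.5, -1.1, 0.4]
grip_width: 0.0494
```

Request:
play_rows --pt "0 0.02 0 0" --pt "0 0 0 0"

```text
clock: 6.9
eef_pos: [0.514, 0.0659, 0.0052]
tcp_rot: [-90.0, 0.0, -67.5]
force: [-0.3, -0.4, -0.4]
grip_width: 0.0493
```

Request:
play_rows --pt "0 0.02 0 0" --pt "0 0 0 0"

```text
clock: 7.15
eef_pos: [0.5141, 0.0659, 0.005]
tcp_rot: [-90.0, -0.0, -67.5]
force: [-7.4, -0.0, 17.4]
grip_width: 0.0498
```

Request:
play_rows --pt "0 -0.07 0 0" --pt "0.1 0 0 0" --pt "0.1 0 0 0" --pt "0.1 0 0 0" --pt "0.1 0 0 0" --pt "0.1 0 0 0" --pt "0.1 0 0 0" --pt "0.1 0 0 0"

```text
clock: 8.15
eef_pos: [0.5303, 0.0267, 0.0083]
tcp_rot: [-90.0, 0.0, -67.5]
force: [0.5, 0.9, -0.1]
grip_width: 0.0495
```

Request:
play_rows --pt "0.1 0 0 0" --pt "0.1 0 0 0" --pt "0.1 0 0 0" --pt "0.1 0 0 0" --pt "0.06 0 0 0" --pt "0 0 0 0"

```text
clock: 8.9
eef_pos: [0.5408, 0.0013, 0.0083]
tcp_rot: [-90.0, 0.0, -67.5]
force: [0.7, -0.1, 0.7]
grip_width: 0.0495
```

```bash
python3 - <<'E'
from h import *
c=r.calibration("top");im=r.capture("top");cv2.imwrite("pics/t2.png",cv2.resize(im[120:300,180:420,::-1],None,fx=3,fy=3,interpolation=cv2.INTER_CUBIC))
im=r.capture("scene");cv2.imwrite("pics/s2.png",cv2.resize(im[120:300,180:420,::-1],None,fx=3,fy=3,interpolation=cv2.INTER_CUBIC))
E
```

```text
(no output)
```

View pics/s2.png

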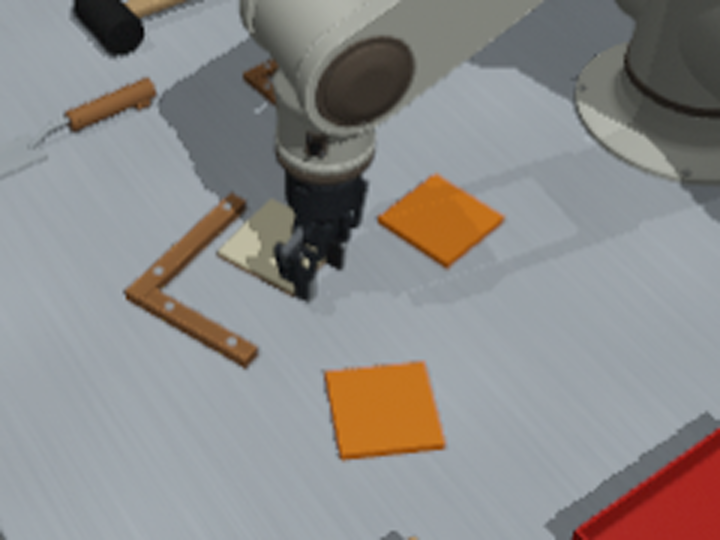

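Request:
play_rows --pt "0.08 0 0 0" --pt "0.08 0 0 0" --pt "0.05 0 0 0" --pt "0.05 0 0 0" --pt "0 0 0 0"

```text
clock: 9.62
eef_pos: [0.5468, -0.0131, 0.0083]
tcp_rot: [-90.0, -0.0, -67.5]
force: [0.4, -0.1, -0.2]
grip_width: 0.0493
```

Request:
play_rows --pt "0.03 0 0 0" --pt "0.03 0 0 0" --pt "0 0 0 0"

```text
clock: 10.0
eef_pos: [0.5478, -0.0153, 0.0083]
tcp_rot: [-90.0, 0.1, -67.5]
force: [-2.2, 10.5, 2.8]
grip_width: 0.0496
```

Request:
play_rows --pt "0.02 0 0 0" --pt "0.02 0 0 0" --pt "0 0 0 0"

```text
clock: 10.38
eef_pos: [0.548, -0.0156, 0.0082]
tcp_rot: [-90.0, 0.3, -67.5]
force: [-9.5, 28.4, 9.4]
grip_width: 0.0494
```

Request:
play_rows --pt "-0.1 0 0 0" --pt "-0.2 0 0 0" --pt "-0.2 0 0 0" --pt "0 -0.5 0 0" --pt "0 -0.5 0 0" --pt "0 -0.5 0 0" --pt "0 -0.5 0 0.9" --pt "0 -0.5 0 0.9"

```text
clock: 11.38
eef_pos: [0.5372, 0.0098, 0.1593]
tcp_rot: [-90.0, -0.0, -85.7]
force: [-0.2, -0.5, 0.4]
grip_width: 0.0498
```

Request:
play_rows --pt "0 0 0 0.9" --pt "0 0 0 0.9" --pt "0 0 0 0.9" --pt "0 0 0 0.9" --pt "0 0 0 0.9" --pt "0 0 0 0.9" --pt "0 0 0 0.9" --pt "0 0 0 0.9"

```text
clock: 12.38
eef_pos: [0.5373, 0.0098, 0.1583]
tcp_rot: [-90.0, -0.0, -157.7]
force: [0.8, -1.2, 0.4]
grip_width: 0.05
```

Request:
play_rows --pt "0.36 0 0.39 0" --pt "0.36 0 0.39 0" --pt "0.36 0 0.39 0" --pt "0.36 0 0.39 0" --pt "0 0 0 0" --pt "0 0 0 0"

```text
clock: 13.12
eef_pos: [0.4937, -0.1097, 0.1584]
tcp_rot: [-90.0, 0.0, -157.5]
force: [-0.3, -0.3, 0.4]
grip_width: 0.0498
```

```bash
python3 - <<'E'
from h import *
c=r.calibration("wrist");im=r.capture("wrist");cv2.imwrite("pics/w3.png",im[:,:,::-1])
np.save("c3.npy",c,allow_pickle=True)
E
```

```text
(no output)
```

View pics/w3.png

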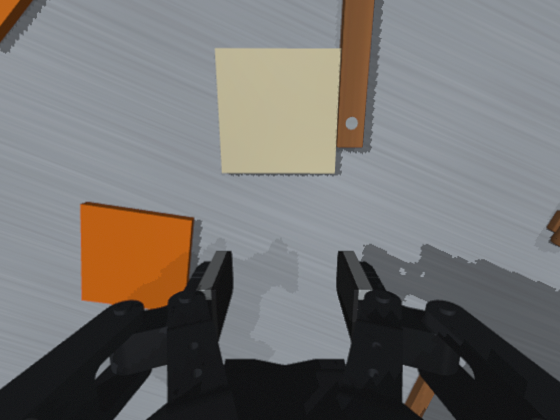

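```bash
python3 - <<'E'
from h import *
c=np.load("c3.npy",allow_pickle=True).item();im=cv2.imread("pics/w3.png")[:,:,::-1].copy()
P=ray(c,big(cream(im),(280,110)),.01)[:,:2];print(rect(P))
print(ray(c,[(193,217),(187,305)],.01).round(3))
w=wood(im);e=[]
for y in range(5,140,5):
    x=np.flatnonzero(w[y,330:400])+330;e.append((x.min(),y,x.max(),y))
e=np.array(e,float)
for k in(0,2):
    W=ray(c,e[:,k:k+2],.016)[:,:2]*1000;l=cv2.fitLine(np.float32(W),cv2.DIST_HUBER,0,.01,.01).ravel();print(np.degrees(np.arctan2(l[1],l[0])).round(2),l[2:].round(1))
E
```

```text
(array([555.5, -77.9]), array([100.7, 100.7]), 22.5)
[[ 0.441 -0.04   0.01 ]
 [ 0.35  -0.064  0.01 ]]
22.82 [ 602.5 -112.2]
22.07 [ 612.9 -131.9]
```

Request:
play_rows --pt "0.17 0 -0.1 0" --pt "0 0.6 0 0" --pt "0 0.6 0 0" --pt "0 0.6 0 0" --pt "0 0.4 0 0" --pt "0 0.2 0 0" --pt "0 0.1 0 0" --pt "0 0 0 0"

```text
clock: 14.18
eef_pos: [0.482, -0.1085, 0.0087]
tcp_rot: [-90.0, 0.0, -157.4]
force: [-0.2, -0.4, 0.8]
grip_width: 0.0496
```

Request:
play_rows --pt "-0.1 0 0 0" --pt "-0.1 0 0 0" --pt "-0.1 0 0 0" --pt "-0.1 0 0 0" --pt "-0.1 0 0 0" --pt "-0.1 0 0 0" --pt "-0.1 0 0 0" --pt "-0.1 0 0 0"

```text
clock: 15.18
eef_pos: [0.5266, -0.09, 0.0083]
tcp_rot: [-90.0, -0.0, -157.5]
force: [-3.1, -1.2, 3.1]
grip_width: 0.0494
```

Request:
play_rows --pt "-0.1 0 0 0" --pt "-0.1 0 0 0" --pt "-0.1 0 0 0" --pt "-0.1 0 0 0" --pt "-0.1 0 0 0" --pt "-0.1 0 0 0" --pt "0 0 0 0"

```text
clock: 16.05
eef_pos: [0.5599, -0.0761, 0.0082]
tcp_rot: [-90.0, 0.0, -157.4]
force: [-0.1, 0.3, -0.3]
grip_width: 0.0497
```

Request:
play_rows --pt "-0.08 0 0 0" --pt "-0.06 0 0 0" --pt "-0.04 0 0 0" --pt "0 0 0 0"

```text
clock: 16.55
eef_pos: [0.5696, -0.0722, 0.0083]
tcp_rot: [-90.0, 0.0, -157.4]
force: [-0.5, 0.1, 0.4]
grip_width: 0.0494
```

Request:
play_rows --pt "-0.05 0 0 0" --pt "-0.03 0 0 0" --pt "0 0 0 0"

```text
clock: 16.92
eef_pos: [0.574, -0.0703, 0.0083]
tcp_rot: [-90.0, 0.0, -157.5]
force: [0.1, -0.4, 0.3]
grip_width: 0.0498
```

Request:
play_rows --pt "-0.03 0 0 0" --pt "-0.02 0 0 0" --pt "0 0 0 0"

```text
clock: 17.3
eef_pos: [0.5761, -0.0694, 0.0083]
tcp_rot: [-90.0, -0.1, -157.5]
force: [-7.0, -2.7, 4.3]
grip_width: 0.0493
```

Request:
play_rows --pt "-0.03 0 0 0" --pt "0 0 0 0"

```text
clock: 17.55
eef_pos: [0.5763, -0.0692, 0.0081]
tcp_rot: [-90.1, -0.3, -157.5]
force: [-22.0, -7.7, 13.0]
grip_width: 0.0498
```

Request:
play_rows --pt "0.1 0 0 0" --pt "0.3 0 0 0" --pt "0.5 0 0 0" --pt "0.4 -0.5 0 0" --pt "0 -0.7 0 0" --pt "0 -0.7 0 0" --pt "0 -0.6 0 0" --pt "0 0 0 0"

```text
clock: 18.55
eef_pos: [0.5074, -0.0988, 0.1611]
tcp_rot: [-89.8, 0.2, -157.5]
force: [0.6, 0.3, -0.9]
grip_width: 0.0499
```

```bash
python3 - <<'E'
from h import *
c=r.calibration("wrist");im=r.capture("wrist");cv2.imwrite("pics/w4.png",im[:,:,::-1])
np.save("c4.npy",c,allow_pickle=True)
try:
    P=ray(c,big(cream(im),(280,200)),.01)[:,:2];print(rect(P))
except Exception as e: print(e)
E
```

```text
(array([617.9, -51.8]), array([ 68.3, 101. ]), 22.6)
```

View pics/w4.png

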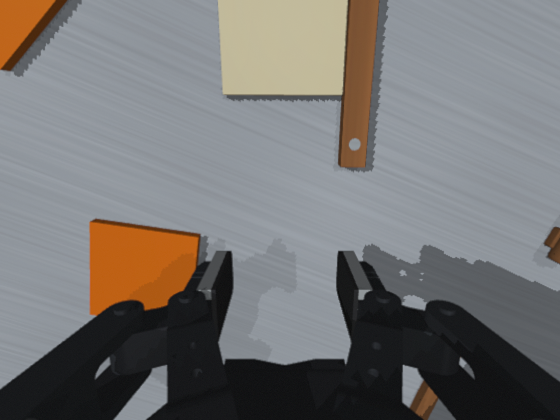

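Request:
play_rows --pt "-0.5 -0.3 0 0" --pt "-0.5 -0.3 0 0" --pt "-0.3 0 0 0" --pt "0 0 0 0" --pt "0 0 0 0"

```text
clock: 19.23
eef_pos: [0.5774, -0.0687, 0.1931]
tcp_rot: [-90.1, -0.1, -157.5]
force: [0.6, 0.3, 0.1]
grip_width: 0.0498
```

```bash
python3 - <<'E'
from h import *
c=r.calibration("wrist");im=r.capture("wrist");cv2.imwrite("pics/w5.png",im[:,:,::-1])
np.save("c5.npy",c,allow_pickle=True)
P=ray(c,big(cream(im),(280,130)),.01)[:,:2];print(rect(P))
E
```

```text
(array([631.8, -46. ]), array([ 99.6, 100.6]), 22.5)
```

View pics/w5.png

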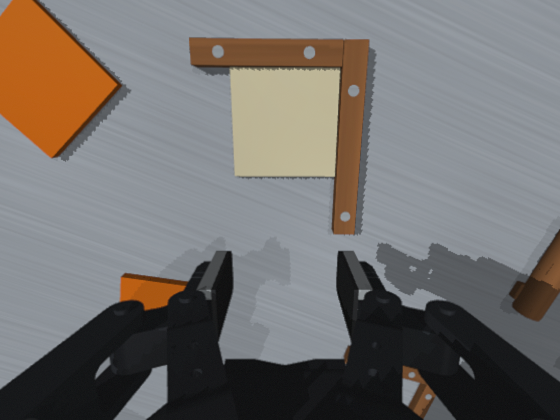

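```bash
python3 - <<'E'
from h import *
c=np.load("c5.npy",allow_pickle=True).item();im=cv2.imread("pics/w5.png")[:,:,::-1].copy()
h=cv2.cvtColor(im,cv2.COLOR_RGB2HSV)
for y in(80,120,165):print(y,[(x,h[y,x].tolist()) for x in range(333,346)])
for x in(240,285,330):print(x,[(y,h[y,x].tolist()) for y in range(60,74)])
# outer faces of battens, top edge z=.016, vs tile centre: home = 72 mm
P=ray(c,big(cream(im),(280,130)),.01)[:,:2];ctr=np.array(rect(P)[0])
w=wood(im)
A=[(x:=np.flatnonzero(w[y,330:400])+330).max() for y in range(60,220,5)]
B=[(np.flatnonzero(w[20:90,x])+20).min() for x in range(200,340,5)]
for n,e in(("x",[(a+.5,y) for a,y in zip(A,range(60,220,5))]),("y",[(x,b-.5) for b,x in zip(B,range(200,340,5))])):
    W=ray(c,e,.016)[:,:2]*1000;l=cv2.fitLine(np.float32(W),cv2.DIST_HUBER,0,.01,.01).ravel()
    d=ctr-l[2:];print(n,"ang",np.degrees(np.arctan2(l[1],l[0])).round(2),"dist",abs(l[0]*d[1]-l[1]*d[0]).round(2))
E
```

```text
80 [(333, [24, 52, 188]), (334, [24, 53, 189]), (335, [24, 50, 188]), (336, [24, 52, 188]), (337, [24, 51, 190]), (338, [24, 50, 187]), (339, [23, 58, 123]), (340, [17, 79, 58]), (341, [13, 145, 67]), (342, [14, 151, 120]), (343, [13, 150, 126]), (344, [13, 149, 123]), (345, [13, 150, 121])]
120 [(333, [24, 52, 188]), (334, [24, 53, 189]), (335, [24, 51, 190]), (336, [24, 52, 188]), (337, [23, 55, 144]), (338, [15, 109, 77]), (339, [12, 146, 68]), (340, [13, 148, 121]), (341, [13, 145, 123]), (342, [13, 150, 122]), (343, [13, 150, 121]), (344, [13, 147, 120]), (345, [13, 149, 120])]
165 [(333, [24, 51, 191]), (334, [24, 50, 183]), (335, [21, 62, 111]), (336, [13, 134, 78]), (337, [13, 151, 110]), (338, [14, 150, 124]), (339, [13, 148, 122]), (340, [13, 149, 120]), (341, [13, 148, 119]), (342, [13, 148, 119]), (343, [13, 148, 121]), (344, [13, 150, 121]), (345, [14, 149, 123])]
240 [(60, [13, 148, 121]), (61, [13, 147, 120]), (62, [13, 150, 119]), (63, [13, 152, 121]), (64, [13, 149, 116]), (65, [13, 147, 87]), (66, [14, 106, 60]), (67, [21, 61, 88]), (68, [24, 48, 137]), (69, [24, 51, 185]), (70, [24, 51, 189]), (71, [24, 51, 189]), (72, [24, 52, 188]), (73, [24, 50, 188])]
285 [(60, [13, 152, 121]), (61, [13, 148, 121]), (62, [14, 150, 119]), (63, [13, 149, 120]), (64, [13, 150, 121]), (65, [13, 151, 105]), (66, [14, 117, 61]), (67, [20, 63, 81]), (68, [25, 48, 121]), (69, [25, 50, 174]), (70, [24, 50, 190]), (71, [25, 49, 189]), (72, [24, 50, 189]), (73, [24, 50, 188])]
330 [(60, [13, 149, 120]), (61, [13, 149, 120]), (62, [13, 149, 120]), (63, [13, 150, 121]), (64, [13, 150, 122]), (65, [13, 150, 117]), (66, [13, 140, 82]), (67, [19, 70, 76]), (68, [23, 48, 121]), (69, [24, 51, 165]), (70, [24, 52, 178]), (71, [24, 50, 188]), (72, [24, 51, 189]), (73, [24, 50, 188])]
x ang 22.11 dist 72.97
y ang -67.79 dist 72.67
```

```bash
python3 -c "
from workcell import r
print(r.read_state()['force']);print(r.job_done())"
```

```text
[-0.37511223  0.01082274  0.30193674]
the job is handed in; nothing more can be done
None
```

I pushed the cream tile along the bench into the inner corner of the larger L-stop and handed the job in at about 19 s. I used two fingertips, first against the long batten and then along it to the short one. In each direction I stopped when the contact force rose, at about 31 N and 27 N.

**Final checks (last wrist picture):**
- **Position:** the tile centre is 73.0 mm and 72.7 mm from the battens' outer faces, against 72 mm when fully home. That is about 1 mm short on each side, inside the 3.5 mm limit.
- **Angle:** the tile's edges are within about 0.5° of the battens, and no bench shows between them.
- **Hand:** it is clear, about 0.19 m up.

**Disagreements and gaps:**
- My early estimate of the long batten's face was about 3 mm off from where contact came. I went by contact and the outer-face measurements instead.
- I did not measure the mallet, trowel, block and tray again at the end. The hand never worked near them.

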